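# Load a sample tube past the sprung dust flap of a tube reader

## Task

Take the tube with the blue filling out of the wooden rack at the bench's front edge, left of the water bath, keep it upright, push the reader's orange sprung flap open with the tube's foot and feed the tube down past it into the well. The cushioned seat in the well is out of sight at an unknown depth: feel for it, press the tube home with about 10 N for half a second, never over 20 N, then let go and leave it standing there. Leave the yellow tube in that rack.

Things in the scene. Friction and masses are not known exactly. Their poses are not given: they have to be found in the camera images.
- blue_tube: glass test tube with a blue filling in its lower part, 18 mm diameter, 120 mm long, about 30 g; origin at the centre of its foot, z along the tube to its open top. It stands upright in a roomy hole of the rack, foot 10 mm above the bench; its upper 54 mm stand clear above the rack's end boards. On the way to the reader stands a water bath, less than 190 mm high
- yellow_tube: a like test tube with a yellow filling, in another hole of the same rack; to be left there. Origin at the centre of its foot, z up
- sample_rack: wooden test tube rack at the front edge, left of the pot-like water bath (a like rack at the back right is mere furniture), 50 mm wide (its x), 200 mm long (its y), fixed; end boards 76 mm high. The tubes stand 89 mm apart along its y: close the fingers along its x. Origin at the centre of its underside, z up. 105 mm behind its middle a tall apparatus overhangs at 235 to 315 mm height
- reader: white and grey tube reader, fixed, 136 mm long (its x, -48 to +88 mm), 106 mm wide (its y), flat top 100 mm above the bench; the front with the dark display faces its -x. Origin on the bench under the well's axis. The hidden seat in its well lies 54 to 76 mm below the top, other each time; its rubber cushion gives 2 N per mm for 5 mm, then is hard. A seated tube stands 44 to 66 mm out of the top
- well (a point): point on the vertical axis of the well, level with the reader's flat top; axes as the reader's (x to its back, z up). The mouth is 32 mm long along x (-11 to +21 mm from this point) and 26 mm wide along y. From 34 mm down the well is a bore 22 mm square about the axis, so a tube has 2 mm play each way
- flap (a joint): orange flap, 31 x 24 mm, shuts the mouth flush with the top; hinged on the mouth's +x edge. 0 = shut, grows to 1.45 rad as it is pushed down. Its spring gives over 1 N under a tube on the axis. With a tube past it it stands at about 1.1 to 1.2 rad, presses the tube to the reader's -x with about 2 N, grips a tube let go half way (it does not sink home by itself) and jams one pulled back up

How it is judged:
By the outcome, as a careful person would: the job done as asked, in the order asked, and still so for the second after the job is handed in, with the robot touching nothing.
It also fails if it takes over 48 s, if anything falls off the work surface, if the arm or the gripper's body presses on something with over 40 N, if the wrist force passes 120 N, or if a joint passes its speed limit or range.

## Robot

A 7-joint arm with a two-finger parallel gripper is mounted at the origin on a cart in front of the work surface, level with it; the furniture and walls round the work are solid. World frame = base frame: x ahead of the robot, y to its left, z up, the work surface at z = 0. Lengths are in m, angles in rad, forces in N, time in s.
With the tool pointing down it reaches from about 0.4 to 0.85 m from the base axis. Payload 4.5 kg.
Tool frame: the origin (TCP) lies midway between the tips of the shut fingers; the grasp point (between the pads) lies 19 mm behind it (r.hold_point_z is the distance from the TCP to the grasp point, in m); z points along the fingers, y is the direction in which the jaws open and shut (so a half turn about z gives the same grasp; the last joint's range is limited). The gripper opens to 88 mm and grips with 3 to 60 N. Pads are 18 mm wide; open, the fingers measure 123 mm over their backs; the gripper's body (75 mm by 187 mm) begins 45 mm behind the grasp point.
Start: joints at [1.246, 0.689, -0.195, 1.565, 0.157, 0.902, -0.215], TCP at [0.219, -0.585, 0.239] pointing down, gripper open.
Joint ranges: [-3.01, 3.01], [-0.46, 2.08], [-1.47, 1.51], [0.13, 2.56], [-1, 4.14], [0.04, 2.09], [-2.66, 2.66]. Speed limits (rad/s): [2.57, 2.57, 3.14, 3.14, 3.14, 3.14, 3.14].

## Interface

Orientations are given as a unit quaternion [x, y, z, w].
In Python, from plant import r gives the robot as it stands. The module is installed in compiled form; this text tells all that it offers.
- The arm moves only by the tool move_arm, never from a script. Its arguments are lists of equal length, an entry for each row: "turn": the turn, a rotation vector about the tool's x, y, z in units of 2 pi rad (1.0 is 2 pi rad), a list of three; "dp": the shift along the tool's x, y, z in units of 2.5 cm (1.0 is 2.5 cm), a list of three; "jaw": the closure, from -1 (fully open) to 1 (shut), so that 0 is half open. In form: {"turn": [[wx, wy, wz], ...], "dp": [[x, y, z], ...], "jaw": [jaw, ...]}. A call has 1 to 10 rows; each row shifts and turns the commanded pose from where the row before left it, along the tool's axes as they then stand; what a row does not reach is not made up. A row lasts 1/12 s, in which the tool goes at most 41.7 mm and 7.16 degrees, less where a joint would pass 70% of its speed; a pose out of reach is approached as far as the arm can. A call with a number of a shift or a turn outside -1 to 1 is refused whole. A call with a gripper value outside its range is refused whole. The fingers move at their own pace and stop on an object; "newtons" is the grip in N (left out, the last holds). Time passes only in rows, so rows that do not move let the fingers close. It gives the time, the measured TCP pose, the force and the opening at its end, in the units of the state.
- r.get_state(): the state, without advancing time (a new reading comes with each control period).
- r.snapshot(name): name is "scene" or "top" or "wrist"; returns a dict with "frame" (480x640x3 uint8, blue, green, red), "mtx" (3x3 intrinsics, pixels), "origin" and "orientation" of the camera in the world; the wrist camera has in their place "tool_from_camera" (4x4, takes a point from camera to tool coordinates, whose origin is the TCP and whose axes are the flange's). Camera axes: x right, y up, looking along -z (the intrinsics and any distortion apply to the point x, -y, -z); pixel columns grow to the right and rows downward; lengths in m; the calibration is good to about 2 mm. A picture is of the moment at which its call begins: read the wrist's pose just before it. There is no depth.
- r.finish_job(): hands the job in, once; it reports no verdict.
The state is a dict: "clock": time; "q": joint angles; "qd": joint speeds; "joint_torque": joint torques, N m; "tool_pos": TCP position; "eef_rot": TCP orientation; "contact_force": force on the tool from outside, world axes, zero at the start; "moment": the same for the moment, N m; "opening": opening from 0.0 (shut) to 1.0 (fully open).
Only numpy, scipy, OpenCV 4.12 (cv2) and the standard library are available. Lean on these libraries where they do the work, as an engineer would, in place of code of your own. Each camera call takes 0.05 s, during which the arm holds its last target.

## Working session

There is one attempt and no reset: what is moved stays moved. The work goes in short steps, Python scripts to look and compute and a tool call to move; the robot and the scene stay as the last step left them, time stands still between calls to the robot, and variables do not carry over. Pictures are saved under pics/ and viewed, and the job is handed in when it is done.

Besides the shell and the picture viewer there is one more tool, called after "Emit:" by a JSON object that holds its "method" and its "body", one argument or row to a line. move_arm: Moves the arm, as the interface text tells. Shifts and turns lie within -1 to 1; 1 stands for 2.5 cm of shift or 2 pi rad of turn. Its arguments: {"type":"object","properties":{"turn":{"type":"array","items":{"type":"array","items":{"type":"number","minimum":-1,"maximum":1}}},"dp":{"type":"array","items":{"type":"array","items":{"type":"number","minimum":-1,"maximum":1}}},"jaw":{"type":"array","items":{"type":"number"}},"newtons":{"type":"number"}},"required":["turn","dp","jaw"]}

```bash
mkdir -p pics; python3 - <<'E'
from plant import r
import cv2
s=r.get_state(); print(s); print(r.hold_point_z)
for n in ("scene","top","wrist"):
    d=r.snapshot(n); cv2.imwrite(f"pics/{n}0.png",d["frame"]); print({k:v for k,v in d.items() if k!="frame"})
E
```

```text
{'clock': 0.0, 'q': array([ 1.24576024,  0.68997495, -0.19453252,  1.56635453,  0.15729376,
        0.90249853, -0.21506795]), 'qd': array([-4.96319706e-04, -4.56806453e-04,  2.56373243e-04, -5.87785462e-04,
        4.51732033e-05,  2.28791383e-03,  1.53718967e-04]), 'joint_torque': array([ 2.73914375e-04, -5.27560437e+01, -1.26657531e+00, -1.53428257e+01,
       -5.25708916e-02,  6.58605990e-03,  1.61729026e-04]), 'tool_pos': array([ 0.21922961, -0.58460582,  0.23791335]), 'eef_rot': array([ 9.83935856e-01,  1.78519975e-01, -2.22577920e-04, -8.94246816e-04]), 'contact_force': array([ 1.16339465, -0.27880264, -0.37167166]), 'moment': array([0.04527044, 0.03552164, 0.00482216]), 'opening': 0.9998629885618037}
0.0187
{'mtx': array([[531.04464015,   0.        , 322.07647857],
       [  0.        , 531.04464015, 241.48884738],
       [  0.        ,   0.        ,   1.        ]]), 'origin': array([-0.09737008,  0.42657772,  0.94585773]), 'orientation': array([-0.15468344,  0.32861178,  0.84464305, -0.39327527])}
{'mtx': array([[524.54128402,   0.        , 323.32896901],
       [  0.        , 524.54128402, 240.2600296 ],
       [  0.        ,   0.        ,   1.        ]]), 'origin': array([ 0.41289576, -0.0793027 ,  1.26385187]), 'orientation': array([-0.0178893 ,  0.03169225,  0.7073289 , -0.70594716])}
{'mtx': array([[339.27832765,   0.        , 314.16545648],
       [  0.        , 339.27832765, 241.93296304],
       [  0.        ,   0.        ,   1.        ]]), 'tool_from_camera': array([[ 9.89890238e-04,  9.60971144e-01,  2.76646851e-01,
         7.17755224e-02],
       [ 9.99999509e-01, -9.37576454e-04, -3.21369406e-04,
        -9.65960910e-04],
       [-4.94491521e-05,  2.76647033e-01, -9.60971600e-01,
        -1.46797050e-01],
       [ 0.00000000e+00,  0.00000000e+00,  0.00000000e+00,
         1.00000000e+00]])}
```

View pics/scene0.png

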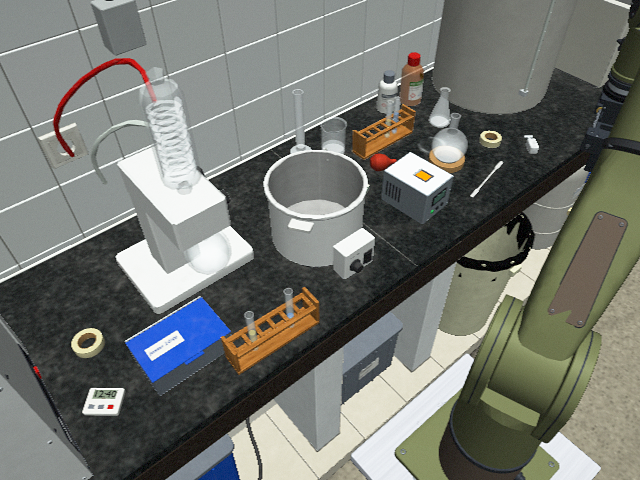

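View pics/top0.png

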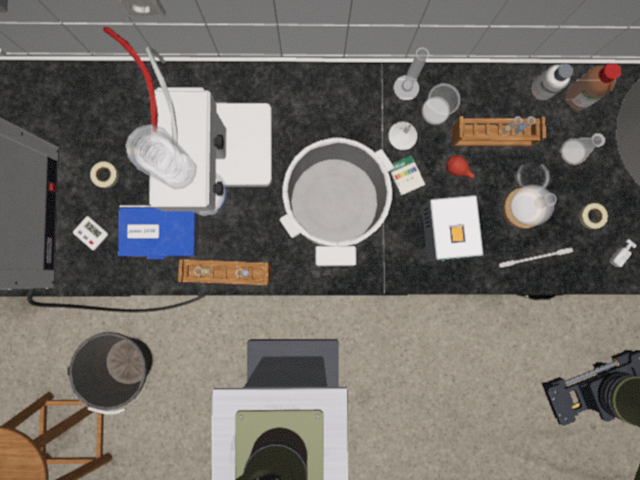

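View pics/wrist0.png

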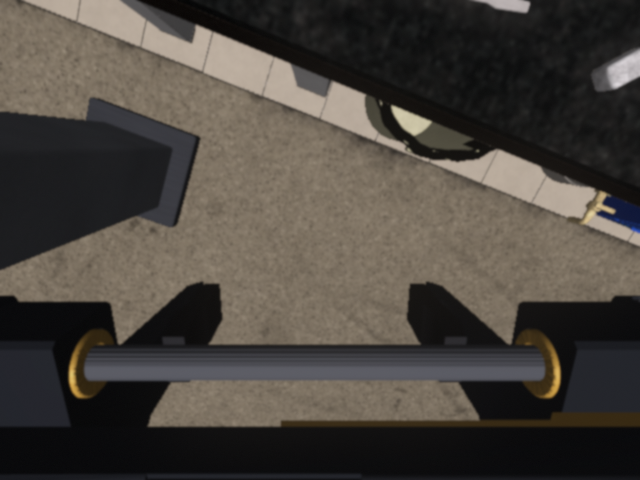

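```bash
cat > h.py <<'E'
import numpy as np, cv2
from scipy.spatial.transform import Rotation as R
def cam(d, st=None):
    if "origin" in d: return np.array(d["origin"]), R.from_quat(d["orientation"]).as_matrix()
    T=d["tool_from_camera"]; Rt=R.from_quat(st["eef_rot"]).as_matrix()
    return np.array(st["tool_pos"])+Rt@T[:3,3], Rt@T[:3,:3]
def ray(d,px,st=None):
    o,M=cam(d,st); K=d["mtx"]
    v=np.array([(px[0]-K[0,2])/K[0,0], -(px[1]-K[1,2])/K[1,1], -1.]); v=M@v
    return o, v/np.linalg.norm(v)
def onz(d,px,z,st=None):
    o,v=ray(d,px,st); return o+v*(z-o[2])/v[2]
def proj(d,P,st=None):
    o,M=cam(d,st); K=d["mtx"]; c=M.T@(np.array(P)-o); return np.array([K[0,2]+K[0,0]*c[0]/-c[2], K[1,2]-K[1,1]*c[1]/-c[2]])
def tri(a,b):
    (o1,v1),(o2,v2)=a,b
    A=np.c_[v1,-v2]; t=np.linalg.lstsq(A,o2-o1,rcond=None)[0]
    p,q=o1+v1*t[0],o2+v2*t[1]; return (p+q)/2, np.linalg.norm(p-q)
def crop(img,x0,y0,x1,y1,s,name):
    cv2.imwrite(name,cv2.resize(img[y0:y1,x0:x1],None,fx=s,fy=s,interpolation=cv2.INTER_CUBIC))
E
python3 - <<'E'
import cv2; from h import crop
t=cv2.imread("pics/top0.png"); s=cv2.imread("pics/scene0.png")
crop(t,170,250,280,295,7,"pics/c1.png"); crop(t,420,185,495,270,7,"pics/c2.png")
crop(s,215,280,330,375,6,"pics/c3.png"); crop(s,375,145,460,225,7,"pics/c4.png")
E
```

```text
(no output)
```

View pics/c1.png

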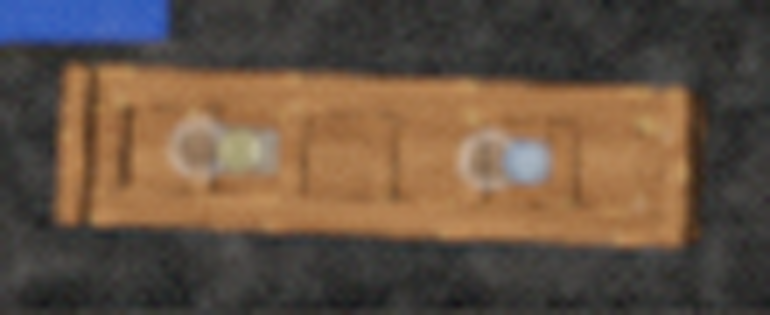

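View pics/c2.png

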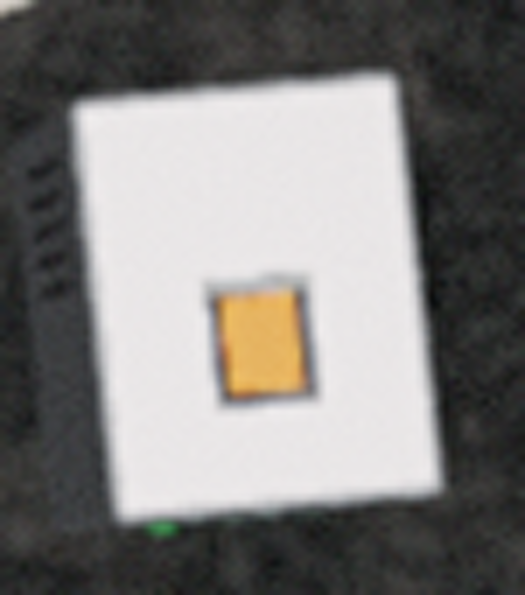

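View pics/c3.png

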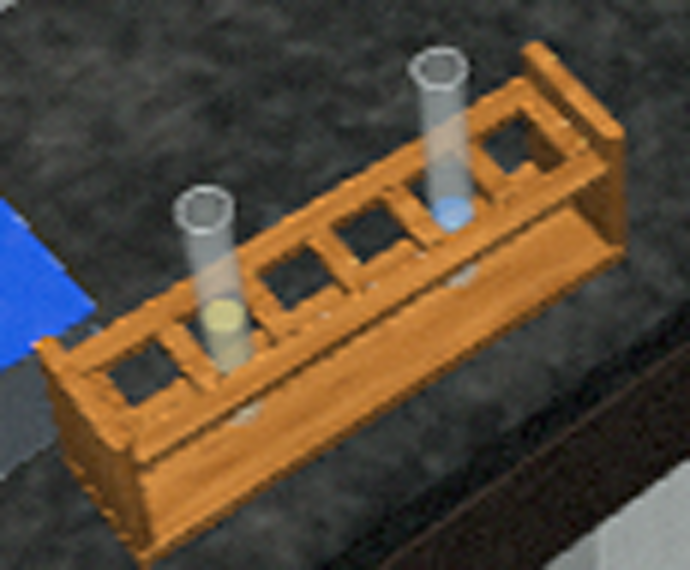

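View pics/c4.png

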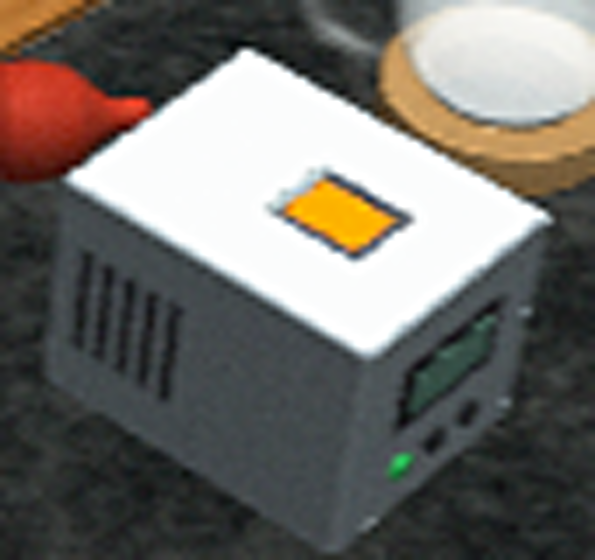

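```bash
cat > m1.py <<'E'
from h import *
from plant import r
t=r.snapshot("top"); s=r.snapshot("scene")
def up(c,x0,y0,k): return ((c[0]+.5)/k-.5+x0,(c[1]+.5)/k-.5+y0)
for n,a,b in (("blue",(488,158),(440,69)),("yellow",(197,146),(204,211))):
    a=up(a,170,250,7); b=up(b,215,280,6)
    print(n,tri(ray(t,a),ray(s,b)), onz(t,a,.13),onz(s,b,.13))
top=[(75,102),(397,73),(442,492),(117,522)]
P=[onz(t,up(c,420,185,7),.1)[:2] for c in top]
print("top",np.round(P,4), [np.linalg.norm(P[i]-P[(i+1)%4]).round(4) for i in range(4)])
sc=[(68,180),(247,47),(552,217),(371,356)]  # BL? order below
Q=[onz(s,up(c,375,145,7),.1)[:2] for c in sc]
print("scene",np.round(Q,4),[np.linalg.norm(Q[i]-Q[(i+1)%4]).round(4) for i in range(4)])
# mouth
print("mouth top",[onz(t,up(c,420,185,7),.1)[:2].round(4) for c in [(210,287),(302,278),(316,396),(224,405)]])
print("mouth sc",[onz(s,up(c,375,145,7),.1)[:2].round(4) for c in [(268,209),(324,170),(413,218),(356,259)]])
# rack bottom/ends from top at z=.076
print("rack",[onz(t,up(c,170,250,7),.076)[:2].round(4) for c in [(66,63),(692,86),(685,247),(57,224)]])
for n,d in (("t",t),("s",s)): pass
E
python3 m1.py
```

```text
blue (array([0.42357872, 0.07925126, 0.12798475]), np.float64(0.0013343299455240993)) [0.42400389 0.07947169 0.13      ] [0.42180546 0.07964702 0.13      ]
yellow (array([0.42744787, 0.16853333, 0.12741501]), np.float64(0.0015147932752407147)) [0.42789928 0.16856464 0.13      ] [0.42522457 0.16882339 0.13      ]
top [[ 0.5869 -0.3427]
 [ 0.5963 -0.4468]
 [ 0.4615 -0.4581]
 [ 0.4521 -0.3538]] [np.float64(0.1046), np.float64(0.1353), np.float64(0.1047), np.float64(0.1352)]
scene [[ 0.5836 -0.3421]
 [ 0.5953 -0.4452]
 [ 0.4605 -0.4568]
 [ 0.4526 -0.3554]] [np.float64(0.1037), np.float64(0.1353), np.float64(0.1018), np.float64(0.1317)]
mouth top [array([ 0.5273, -0.385 ]), array([ 0.5301, -0.4147]), array([ 0.4923, -0.4184]), array([ 0.4894, -0.3888])]
mouth sc [array([ 0.5273, -0.3844]), array([ 0.5292, -0.415 ]), array([ 0.4914, -0.4195]), array([ 0.4895, -0.3882])]
rack [array([0.4554, 0.2227]), array([0.4476, 0.0216]), array([0.3958, 0.0236]), array([0.4037, 0.2247])]
```

Emit:
{"method": "move_arm", "body": {
  "turn": [
    [0, 0, -0.0195],
    [0, 0, -0.0195],
    [0, 0, -0.0195],
    [0, 0, -0.0195],
    [0, 0, -0.0195],
    [0, 0, -0.0195],
    [0, 0, -0.0195],
    [0, 0, -0.0195],
    [0, 0, -0.0195],
    [0, 0, -0.0195]
  ],
  "dp": [
    [0.3, 0.6, 0],
    [0.3, 0.6, 0],
    [0.3, 0.6, 0],
    [0.3, 0.6, 0],
    [0.3, 0.6, 0],
    [0.3, 0.6, 0],
    [0.3, 0.6, 0],
    [0.3, 0.6, 0],
    [0.3, 0.6, 0],
    [0.3, 0.6, 0]
  ],
  "jaw": [-1, -1, -1, -1, -1, -1, -1, -1, -1, -1]
}}

```text
clock: 1.08
tool_pos: [0.3745, -0.6162, 0.2383]
eef_rot: [0.701, 0.714, -0.0, -0.0]
contact_force: [-0.4, 0.5, -0.2]
opening: 0.998
```

Emit:
{"method": "move_arm", "body": {
  "turn": [
    [0, 0, 0],
    [0, 0, 0],
    [0, 0, 0],
    [0, 0, 0],
    [0, 0, 0],
    [0, 0, 0],
    [0, 0, 0],
    [0, 0, 0],
    [0, 0, 0]
  ],
  "dp": [
    [0.93, 0.65, 0],
    [0.93, 0.65, 0],
    [0.93, 0.65, 0],
    [0.93, 0.65, 0],
    [0.93, 0.65, 0],
    [0.93, 0.65, 0],
    [0.93, 0.65, 0],
    [0.93, 0.65, 0],
    [0, 0, 0]
  ],
  "jaw": [-1, -1, -1, -1, -1, -1, -1, -1, -1]
}}

```text
clock: 1.83
tool_pos: [0.5066, -0.4206, 0.2393]
eef_rot: [0.699, 0.715, 0.003, -0.0]
contact_force: [0.3, 1.3, 0.1]
opening: 0.997
```

```bash
cat > shot.py <<'E'
import sys,pickle
from h import *
from plant import r
n=sys.argv[1]; cams=sys.argv[2:] or ["wrist"]
for c in cams:
    st=r.get_state(); d=r.snapshot(c); pickle.dump((st,d),open(f"pics/{n}_{c}.pkl","wb")); cv2.imwrite(f"pics/{n}_{c}.png",d["frame"])
print(st["tool_pos"].round(4),R.from_quat(st["eef_rot"]).as_matrix().round(3).tolist(),st["qd"].round(3),st["q"].round(2),st["clock"])
E
python3 shot.py rd
```

```text
[ 0.5066 -0.4206  0.2393] [[-0.023, 1.0, 0.004], [1.0, 0.023, 0.005], [0.005, 0.004, -1.0]] [ 0.051  0.006  0.053 -0.028  0.031  0.021  0.058] [ 0.88  0.77 -0.5   1.44  0.39  1.03  0.32] 1.8333
```

View pics/rd_wrist.png

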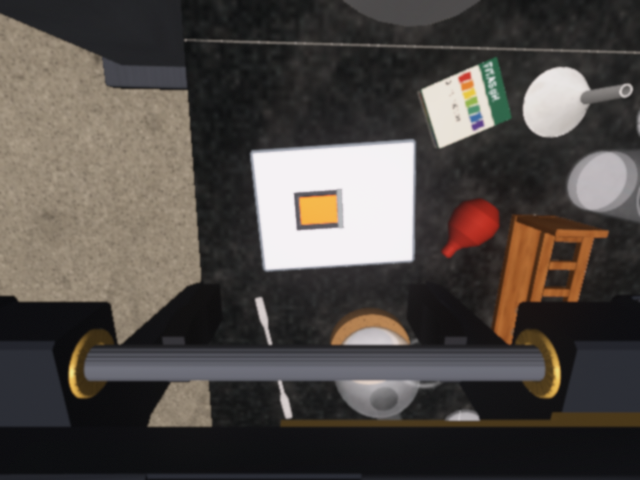

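```bash
python3 - <<'E'
from h import *
import pickle
st,d=pickle.load(open("pics/rd_wrist.pkl","rb")); im=d["frame"]
hsv=cv2.cvtColor(im,cv2.COLOR_BGR2HSV)
m=cv2.inRange(hsv,(0,0,200),(180,40,255)); c=max(cv2.findContours(m,0,1)[0],key=lambda c:cv2.contourArea(c) if cv2.boundingRect(c)[0]>240 else 0)
q=cv2.approxPolyDP(cv2.convexHull(c),6,True)[:,0]; print(q.tolist())
P=np.array([onz(d,p,.1,st)[:2] for p in q]); print(P.round(4),P.mean(0).round(4))
o=cv2.inRange(hsv,(8,120,120),(25,255,255)); o[:,:280]=0;o[:,360:]=0;o[:180]=0;o[240:]=0
c=max(cv2.findContours(o,0,1)[0],key=cv2.contourArea); b=cv2.boxPoints(cv2.minAreaRect(c)); print("flap",b.tolist())
F=np.array([onz(d,p,.1,st)[:2] for p in b]);print(F.round(4),F.mean(0))
crop(im,240,130,425,280,4,"pics/rdc.png")
E
```

```text
[[413, 143], [411, 259], [265, 267], [253, 153]]
[[ 0.5859 -0.3447]
 [ 0.5944 -0.4438]
 [ 0.4642 -0.4543]
 [ 0.4559 -0.3557]] [ 0.5251 -0.3996]
flap [[298.2646484375, 196.23345947265625], [335.49420166015625, 193.9066162109375], [337.27239990234375, 222.35797119140625], [300.0428466796875, 224.684814453125]]
[[ 0.4933 -0.3901]
 [ 0.5247 -0.3874]
 [ 0.5272 -0.4119]
 [ 0.4951 -0.4147]] [ 0.51006243 -0.4010505 ]
```

View pics/rdc.png

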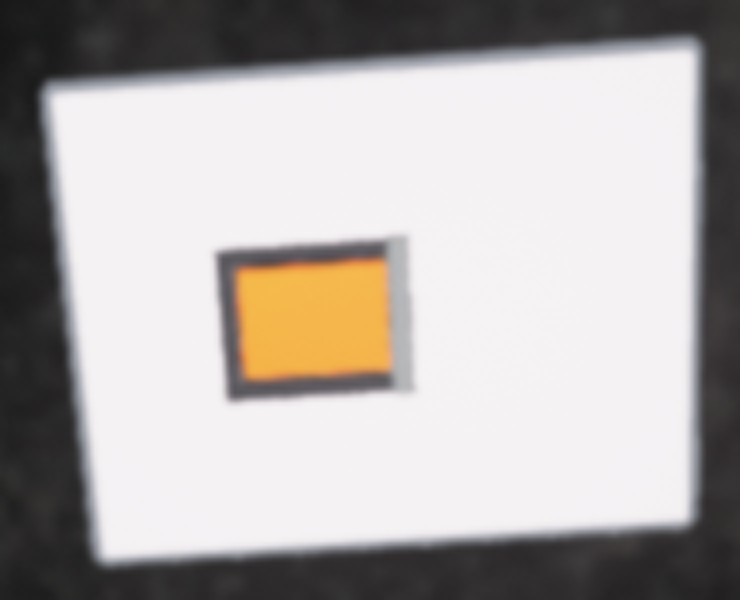

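Emit:
{"method": "move_arm", "body": {
  "turn": [
    [0, 0, 0],
    [0, 0, 0],
    [0, 0, 0],
    [0, 0, 0],
    [0, 0, 0],
    [0, 0, 0],
    [0, 0, 0],
    [0, 0, 0],
    [0, 0, 0],
    [0, 0, 0]
  ],
  "dp": [
    [0.9, -0.14, 0],
    [0.9, -0.14, 0],
    [0.9, -0.14, 0],
    [0.9, -0.14, 0],
    [0.9, -0.14, 0],
    [0.9, -0.14, 0],
    [0.9, -0.14, 0],
    [0.9, -0.14, 0],
    [0.9, -0.14, 0],
    [0.9, -0.14, 0]
  ],
  "jaw": [-1, -1, -1, -1, -1, -1, -1, -1, -1, -1]
}}

```text
clock: 2.72
tool_pos: [0.4628, -0.2044, 0.2387]
eef_rot: [0.703, 0.711, -0.0, 0.0]
contact_force: [0.5, -0.0, -0.4]
opening: 0.995
```

Emit:
{"method": "move_arm", "body": {
  "turn": [
    [0, 0, 0],
    [0, 0, 0],
    [0, 0, 0],
    [0, 0, 0],
    [0, 0, 0],
    [0, 0, 0],
    [0, 0, 0],
    [0, 0, 0.005],
    [0, 0, 0.005],
    [0, 0, 0]
  ],
  "dp": [
    [0.9, -0.14, 0],
    [0.9, -0.14, 0],
    [0.9, -0.14, 0],
    [0.9, -0.14, 0],
    [0.9, -0.14, 0],
    [0.9, -0.14, 0],
    [0.9, -0.14, 0],
    [0.9, -0.14, 0],
    [0, 0, 0],
    [0, 0, 0]
  ],
  "jaw": [-1, -1, -1, -1, -1, -1, -1, -1, -1, -1]
}}

```text
clock: 3.55
tool_pos: [0.4334, -0.0243, 0.2389]
eef_rot: [0.724, 0.689, -0.0, 0.0]
contact_force: [0.9, -0.8, -0.0]
opening: 0.997
```

```bash
python3 shot.py rk
```

```text
[ 0.4334 -0.0243  0.2389] [[0.049, 0.999, 0.0], [0.999, -0.049, -0.001], [-0.001, 0.001, -1.0]] [ 0.039  0.008  0.021 -0.007  0.014  0.007  0.041] [ 0.27  0.48 -0.47  2.1   0.36  0.64 -0.5 ] 3.55
```

View pics/rk_wrist.png

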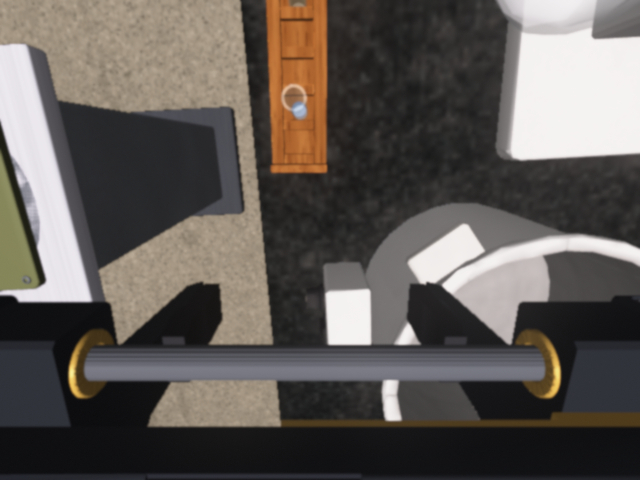

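```bash
python3 - <<'E'
from h import *
import pickle
st,d=pickle.load(open("pics/rk_wrist.pkl","rb"))
P=onz(d,(294,98),.13,st);print(P)
# filling bottom/foot & rack sides at y of tube, z .076
for px in [(271,150),(327,150),(272,172),(326,172)]: print(px,onz(d,px,.076,st))
Rt=R.from_quat(st["eef_rot"]).as_matrix()
for T in ([.4236,.0793,.097],):
    print((Rt.T@(np.array(T)-st["tool_pos"])/.025).round(3))
crop(d["frame"],255,60,345,180,5,"pics/rkc.png")
E
```

```text
[0.42456903 0.07948191 0.13      ]
(271, 150) [0.39898366 0.04470094 0.076     ]
(327, 150) [0.44825716 0.04230985 0.076     ]
(272, 172) [0.39828453 0.02567389 0.076     ]
(326, 172) [0.44663883 0.02332378 0.076     ]
[ 4.125 -0.598  5.673]
```

View pics/rkc.png

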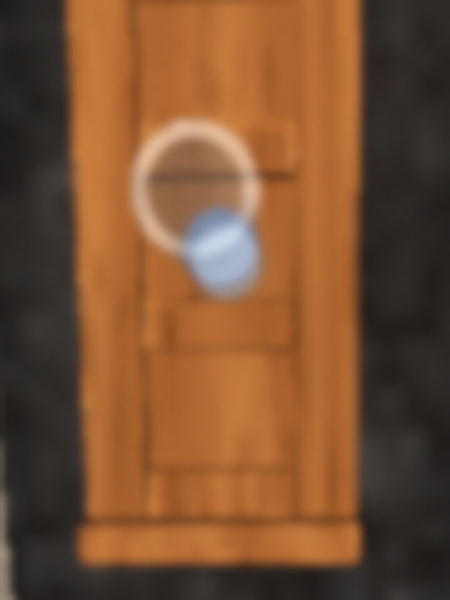

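Emit:
{"method": "move_arm", "body": {
  "turn": [
    [0, 0, 0],
    [0, 0, 0],
    [0, 0, 0],
    [0, 0, 0],
    [0, 0, 0],
    [0, 0, 0],
    [0, 0, 0],
    [0, 0, 0],
    [0, 0, 0]
  ],
  "dp": [
    [0.82, -0.11, 0],
    [0.82, -0.11, 0],
    [0.82, -0.11, 0],
    [0.82, -0.11, 0],
    [0.82, -0.11, 0],
    [0, 0, 0.9],
    [0, 0, 0.9],
    [0, 0, 0.5],
    [0, 0, 0]
  ],
  "jaw": [-1, -1, -1, -1, -1, -1, -1, -1, -1]
}}

```text
clock: 4.35
tool_pos: [0.4238, 0.0767, 0.1792]
eef_rot: [0.725, 0.689, -0.002, -0.001]
contact_force: [-0.4, -0.3, 0.4]
opening: 1.0
```

```bash
python3 shot.py rk2 scene wrist; python3 - <<'E'
from h import *
im=cv2.imread("pics/rk2_scene.png"); crop(im,180,180,380,380,4,"pics/rk2c.png")
E
```

```text
[0.4243 0.0771 0.1803] [[0.051, 0.999, -0.002], [0.999, -0.051, -0.002], [-0.002, -0.002, -1.0]] [ 0.009 -0.035 -0.026 -0.023 -0.015  0.015  0.004] [-0.05  0.57 -0.36  2.18  0.45  0.46 -0.82] 4.4
```

View pics/rk2_wrist.png

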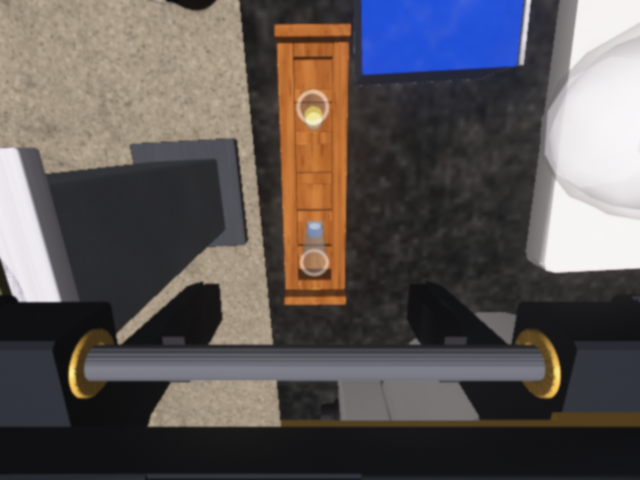

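View pics/rk2_scene.png

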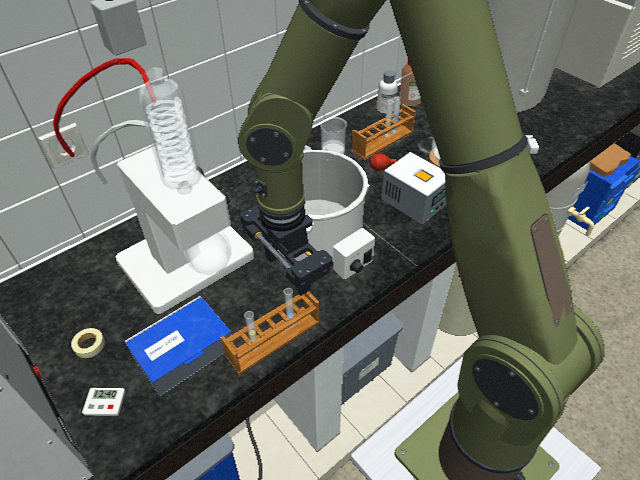

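```bash
python3 - <<'E'
from h import *
import pickle
st,d=pickle.load(open("pics/rk2_wrist.pkl","rb"))
print(onz(d,(314,262),.13,st), onz(d,(313,108),.13,st))
print("tcp in wrist",proj(d,st["tool_pos"],st), "tube rim expected",proj(d,[.424,.0794,.13],st))
s,ds=pickle.load(open("pics/rk2_scene.pkl","rb")); print("tcp in scene",proj(ds,s["tool_pos"]))
E
```

```text
[0.42443428 0.07972337 0.13      ] [0.42836573 0.16813944 0.13      ]
tcp in wrist [313.85468303 302.79949445] tube rim expected [313.32181492 262.52848714]
tcp in scene [287.20958357 273.52252051]
```

View pics/rk2c.png

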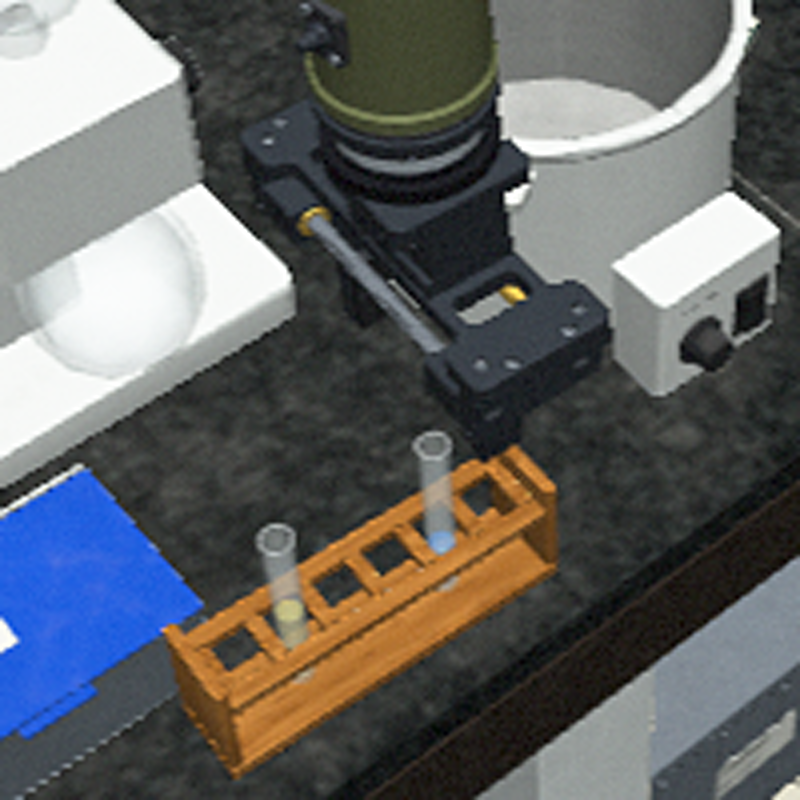

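Emit:
{"method": "move_arm", "body": {
  "turn": [
    [0, 0, 0],
    [0, 0, 0],
    [0, 0, 0],
    [0, 0, 0],
    [0, 0, 0]
  ],
  "dp": [
    [0.09, 0, 0.9],
    [0, 0, 0.9],
    [0, 0, 0.9],
    [0, 0, 0.63],
    [0, 0, 0]
  ],
  "jaw": [-1, -1, -1, -1, -1],
  "newtons": 30
}}

```text
clock: 4.87
tool_pos: [0.4246, 0.0804, 0.0967]
eef_rot: [0.725, 0.689, -0.001, -0.0]
contact_force: [0.0, 0.2, 0.1]
opening: 1.002
```

Emit:
{"method": "move_arm", "body": {
  "turn": [
    [0, 0, 0],
    [0, 0, 0],
    [0, 0, 0],
    [0, 0, 0],
    [0, 0, 0],
    [0, 0, 0],
    [0, 0, 0],
    [0, 0, 0]
  ],
  "dp": [
    [0, 0, 0],
    [0, 0, 0],
    [0, 0, 0],
    [0, 0, 0],
    [0, 0, 0],
    [0, 0, 0],
    [0, 0, 0],
    [0, 0, 0]
  ],
  "jaw": [1, 1, 1, 1, 1, 1, 1, 1],
  "newtons": 30
}}

```text
clock: 5.53
tool_pos: [0.4247, 0.0811, 0.0981]
eef_rot: [0.724, 0.689, 0.0, 0.0]
contact_force: [0.1, -0.9, -0.3]
opening: 0.416
```

```bash
python3 shot.py gr scene wrist; python3 - <<'E'
from h import *
im=cv2.imread("pics/gr_scene.png"); crop(im,220,240,340,360,5,"pics/grc.png")
E
```

```text
[0.4246 0.0811 0.098 ] [[0.05, 0.999, 0.0], [0.999, -0.05, -0.0], [-0.0, 0.0, -1.0]] [-0.003  0.002  0.001 -0.     0.    -0.002 -0.001] [-0.19  0.73 -0.16  2.25  0.59  0.2  -0.95] 5.5833
```

View pics/grc.png

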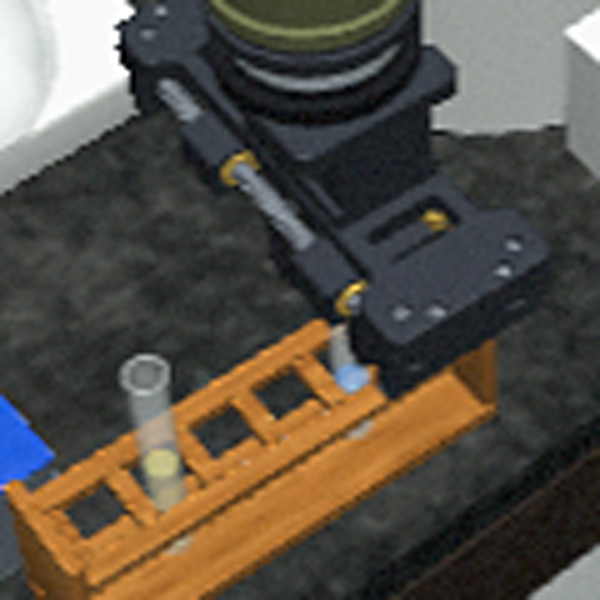

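View pics/gr_wrist.png

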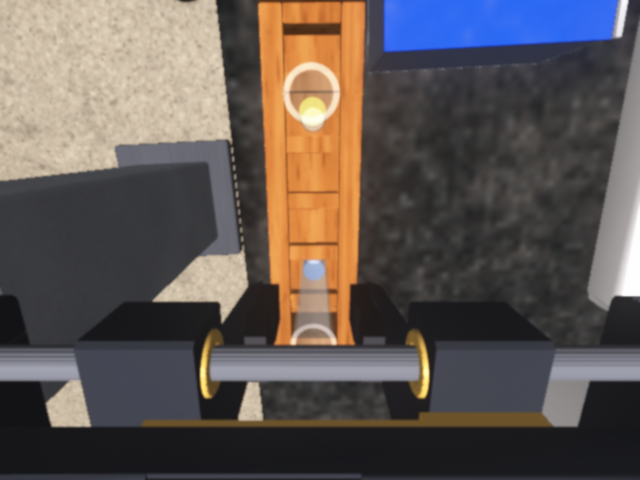

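Emit:
{"method": "move_arm", "body": {
  "turn": [
    [0, 0, 0],
    [0, 0, 0],
    [0, 0, 0],
    [0, 0, 0],
    [0, 0, 0],
    [0, 0, 0],
    [0, 0, 0]
  ],
  "dp": [
    [-0.05, 0, 0],
    [0, 0, 0],
    [0, 0, 0],
    [0, 0, 0],
    [0, 0, 0],
    [0, 0, 0],
    [0, 0, 0]
  ],
  "jaw": [1, 1, 1, 1, 1, 1, 1]
}}

```text
clock: 6.22
tool_pos: [0.4245, 0.0799, 0.0979]
eef_rot: [0.724, 0.689, 0.0, 0.0]
contact_force: [-0.9, 0.1, 0.4]
opening: 0.189
```

Emit:
{"method": "move_arm", "body": {
  "turn": [
    [0, 0, 0],
    [0, 0, 0],
    [0, 0, 0],
    [0, 0, 0],
    [0, 0, 0],
    [0, 0, 0],
    [0, 0, 0],
    [0, 0, 0],
    [0, 0, 0],
    [0, 0, 0]
  ],
  "dp": [
    [0, 0, -0.3],
    [0, 0, -0.7],
    [0, 0, -0.9],
    [0, 0, -0.9],
    [0, 0, -0.9],
    [-0.4, -0.2, -0.9],
    [-0.8, -0.2, -0.9],
    [-0.9, 0, -0.9],
    [-0.9, 0, -0.9],
    [-0.9, 0, -0.9]
  ],
  "jaw": [1, 1, 1, 1, 1, 1, 1, 1, 1, 1]
}}

```text
clock: 7.05
tool_pos: [0.4089, -0.018, 0.304]
eef_rot: [0.724, 0.69, -0.0, -0.0]
contact_force: [1.0, 0.2, -0.4]
opening: 0.19
```

```bash
python3 shot.py lf scene wrist; python3 - <<'E'
from h import *
im=cv2.imread("pics/lf_scene.png"); crop(im,220,140,380,340,4,"pics/lfc.png")
E
```

```text
[ 0.4106 -0.0229  0.3069] [[0.056, 0.998, 0.005], [0.998, -0.056, -0.004], [-0.004, 0.005, -1.0]] [-0.081  0.049  0.021  0.039  0.068 -0.141 -0.201] [ 0.35  0.34 -0.56  2.06  0.26  0.8  -0.42] 7.1
```

View pics/lfc.png

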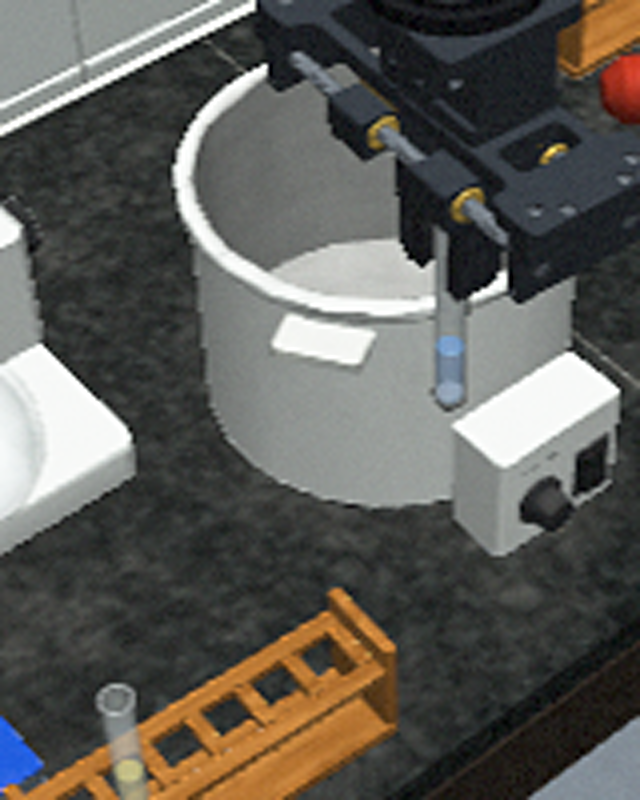

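View pics/lf_wrist.png

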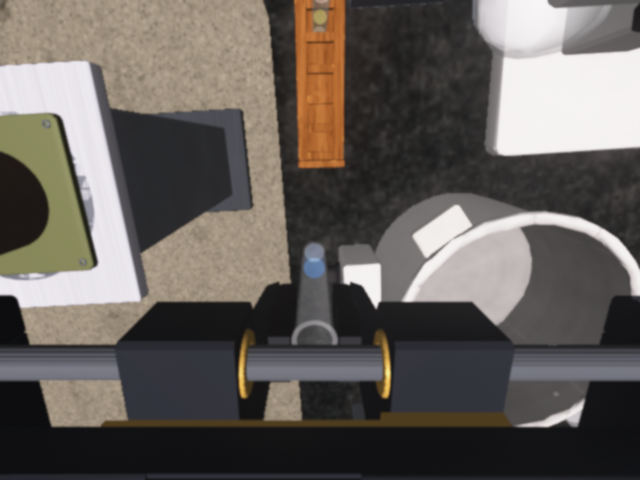

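Emit:
{"method": "move_arm", "body": {
  "turn": [
    [0, 0, 0],
    [0, 0, 0],
    [0, 0, 0],
    [0, 0, 0],
    [0, 0, 0],
    [0, 0, 0],
    [0, 0, 0],
    [0, 0, 0],
    [0, 0, 0],
    [0, 0, 0]
  ],
  "dp": [
    [-0.5, 0.15, 0],
    [-0.88, 0.27, 0],
    [-0.88, 0.27, 0],
    [-0.88, 0.27, 0],
    [-0.88, 0.27, 0],
    [-0.88, 0.27, 0],
    [-0.88, 0.27, 0],
    [-0.88, 0.27, 0],
    [-0.88, 0.27, 0],
    [-0.88, 0.27, 0]
  ],
  "jaw": [1, 1, 1, 1, 1, 1, 1, 1, 1, 1]
}}

```text
clock: 7.98
tool_pos: [0.4638, -0.2304, 0.302]
eef_rot: [0.724, 0.69, -0.0, -0.001]
contact_force: [0.2, 0.7, 0.0]
opening: 0.192
```

Emit:
{"method": "move_arm", "body": {
  "turn": [
    [0, 0, 0],
    [0, 0, 0],
    [0, 0, 0],
    [0, 0, 0],
    [0, 0, 0],
    [0, 0, 0],
    [0, 0, -0.0111],
    [0, 0, -0.0111],
    [0, 0, 0],
    [0, 0, 0]
  ],
  "dp": [
    [-0.88, 0.27, 0],
    [-0.88, 0.27, 0],
    [-0.88, 0.27, 0],
    [-0.88, 0.27, 0],
    [-0.88, 0.27, 0],
    [-0.88, 0.27, 0],
    [-0.88, 0.27, 0],
    [-0.4, 0.1, 0],
    [0, 0, 0],
    [0, 0, 0]
  ],
  "jaw": [1, 1, 1, 1, 1, 1, 1, 1, 1, 1]
}}

```text
clock: 8.82
tool_pos: [0.5061, -0.3954, 0.3016]
eef_rot: [0.675, 0.738, 0.0, -0.001]
contact_force: [-0.1, 1.1, -0.5]
opening: 0.19
```

```bash
python3 shot.py ov scene top wrist; python3 - <<'E'
from h import *
im=cv2.imread("pics/ov_scene.png"); crop(im,330,60,480,220,5,"pics/ovc.png")
E
```

```text
[ 0.5063 -0.3944  0.3025] [[-0.091, 0.996, -0.001], [0.996, 0.091, 0.002], [0.002, -0.001, -1.0]] [-0.002 -0.01   0.    -0.003  0.005  0.003  0.01 ] [ 0.86  0.68 -0.52  1.42  0.35  1.13  0.38] 8.9167
```

View pics/ovc.png

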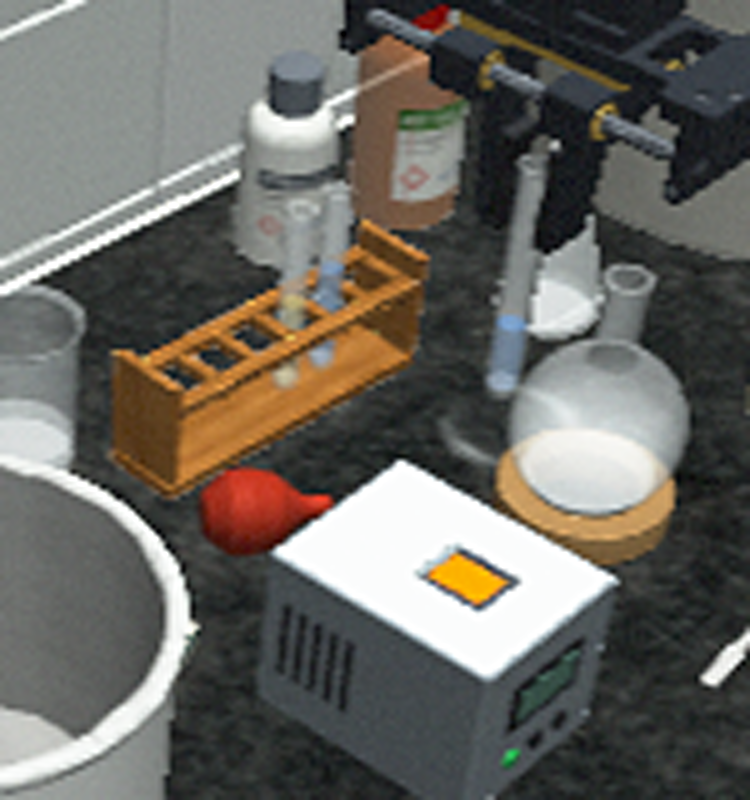

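View pics/ov_wrist.png

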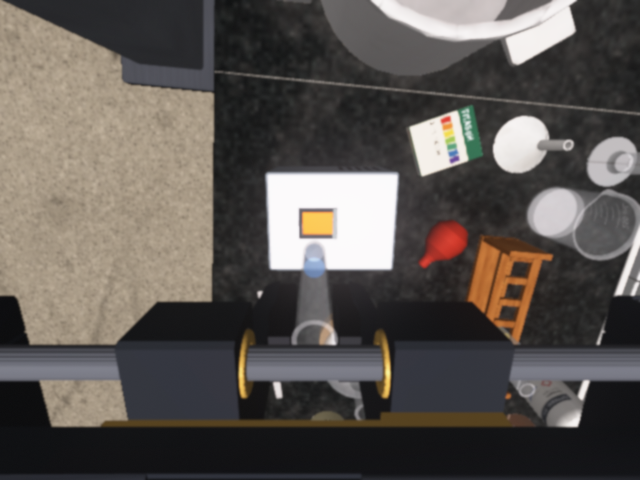

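```bash
python3 - <<'E'
from h import *
import pickle
st,d=pickle.load(open("pics/ov_wrist.pkl","rb")); s,ds=pickle.load(open("pics/ov_scene.pkl","rb"))
st0=s
Rt=R.from_quat(st["eef_rot"]).as_matrix(); p=st["tool_pos"]
foot=p+Rt@[0,0,.088]; rim=p+Rt@[0,0,-.032]
print("exp wrist foot,rim",proj(d,foot,st),proj(d,rim,st)); print("exp scene",proj(ds,s["tool_pos"]+Rt@[0,0,.088]),proj(ds,s["tool_pos"]+Rt@[0,0,-.032]))
hsv=cv2.cvtColor(d["frame"],cv2.COLOR_BGR2HSV)
m=cv2.inRange(hsv,(0,0,200),(180,40,255)); 
c=max([c for c in cv2.findContours(m,0,1)[0] if 250<cv2.boundingRect(c)[0]<300],key=cv2.contourArea)
q=cv2.approxPolyDP(cv2.convexHull(c),5,True)[:,0]; P=np.array([onz(d,x,.1,st)[:2] for x in q]); print(q.tolist(),P.round(4),P.mean(0).round(4))
o=cv2.inRange(hsv,(8,120,120),(25,255,255)); o[:,:280]=0;o[:,360:]=0;o[:190]=0;o[250:]=0
c=max(cv2.findContours(o,0,1)[0],key=cv2.contourArea); b=cv2.boundingRect(c); print(b)
crop(d["frame"],255,160,410,360,4,"pics/ovw.png")
crop(ds["frame"],410,80,460,150,8,"pics/ovs.png")
E
```

```text
exp wrist foot,rim [313.66294967 248.13583433] [313.44375793 340.19026218]
exp scene [429.139693   138.69324012] [437.44973659  92.05268837]
[[396, 174], [390, 268], [271, 267], [268, 174]] [[ 0.5852 -0.3434]
 [ 0.5946 -0.4442]
 [ 0.4647 -0.455 ]
 [ 0.456  -0.3552]] [ 0.5251 -0.3995]
(302, 212, 30, 23)
```

View pics/ovw.png

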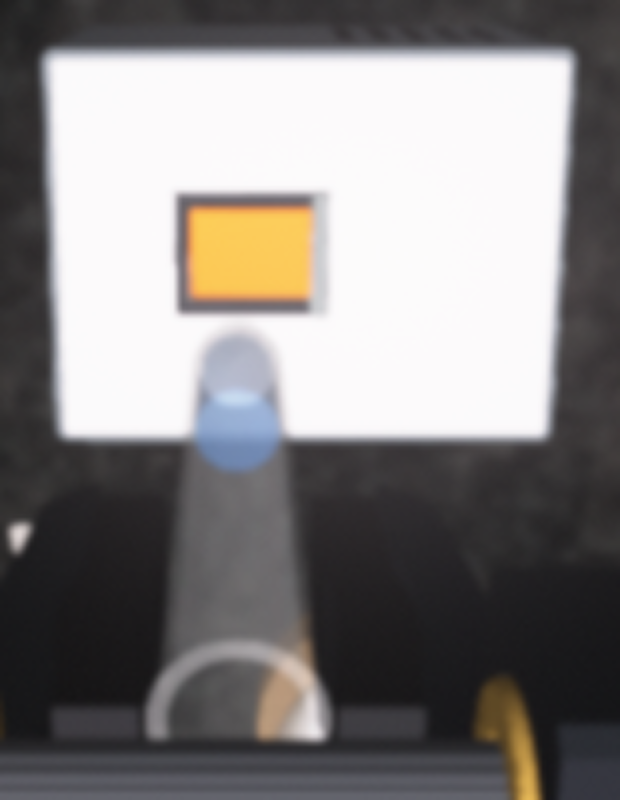

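View pics/ovs.png

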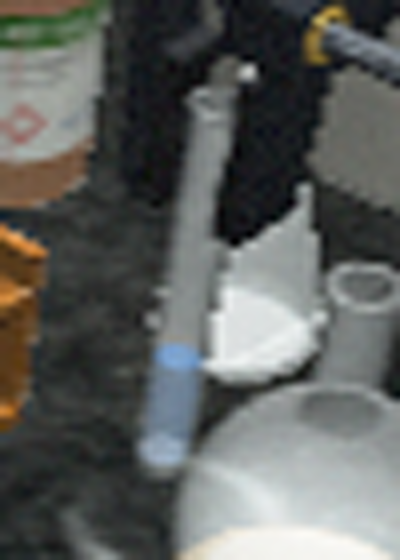

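```bash
python3 - <<'E'
from h import *
import pickle
st,d=pickle.load(open("pics/ov_wrist.pkl","rb")); s,ds=pickle.load(open("pics/ov_scene.pkl","rb")); t,dt=pickle.load(open("pics/ov_top.pkl","rb"))
p=st["tool_pos"];Rt=R.from_quat(st["eef_rot"]).as_matrix()
print(s["tool_pos"],t["tool_pos"],p)
for n,a,b in (("foot",(314.1,251),(430.6,136.8)),("rim",(315,341),(436.5,92.5))):
    P,e=tri(ray(d,a,st),ray(ds,b)); print(n,P,e,"tool",Rt.T@(P-p)*1000)
for z,px in ((.088,(314.1,251)),(.035-.032-.035,(315,341))):
    P=onz(d,px,p[2]-z,st); print(Rt.T@(P-p)*1000)
crop(dt["frame"],425,180,525,260,8,"pics/ovt.png"); print(proj(dt,p+Rt@[0,0,.088]),proj(dt,p))
E
```

```text
[ 0.50605921 -0.39535412  0.30157183] [ 0.50616411 -0.39459363  0.30207417] [ 0.50626685 -0.39439821  0.30247096]
foot [ 0.50555051 -0.39630301  0.21835777] 0.0030337571367528766 tool [-1.9715475  -0.83915576 84.11052323]
rim [ 0.50746521 -0.39541367  0.33219382] 0.0015534533456537927 tool [ -1.07058684   1.08484713 -29.72527706]
[-2.17389588  0.31850008 87.99635172]
[ -0.35270618   0.59859807 -32.00096743]
[469.0340166  230.39300149] [483.19511885 226.13804075]
```

View pics/ovt.png

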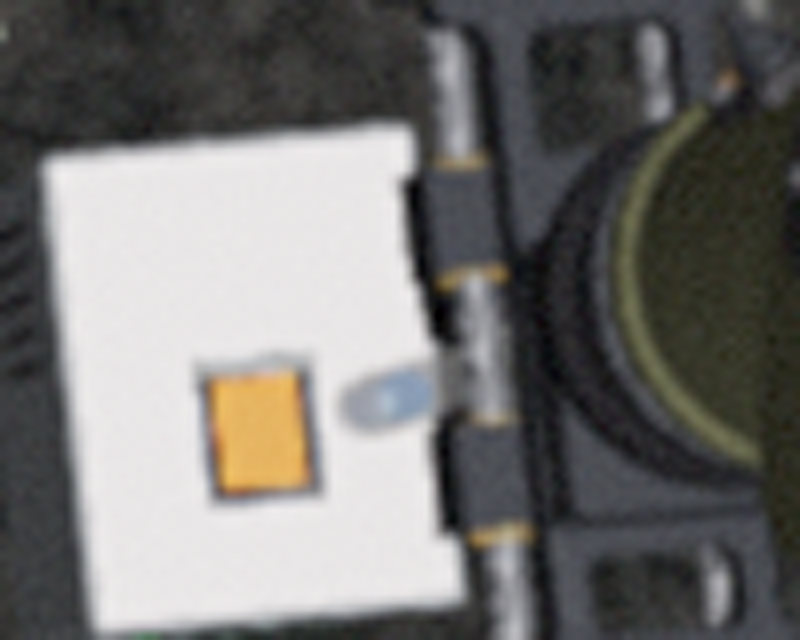

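Emit:
{"method": "move_arm", "body": {
  "turn": [
    [0, 0.0018, 0],
    [0, 0, 0],
    [0, 0, 0],
    [0, 0, 0],
    [0, 0, 0],
    [0, 0, 0],
    [0, 0, 0],
    [0, 0, 0]
  ],
  "dp": [
    [-0.24, -0.05, 0],
    [0, 0, 0.7],
    [0, 0, 0.8],
    [0, 0, 0.8],
    [0, 0, 0.8],
    [0, 0, 0.6],
    [0, 0, 0.2],
    [0, 0, 0]
  ],
  "jaw": [1, 1, 1, 1, 1, 1, 1, 1]
}}

```text
clock: 9.63
tool_pos: [0.5044, -0.4012, 0.2043]
eef_rot: [0.675, 0.738, 0.004, -0.006]
contact_force: [0.5, 0.1, -0.6]
opening: 0.191
```

```bash
python3 shot.py ab top scene wrist; python3 - <<'E'
from h import *
import pickle
st,d=pickle.load(open("pics/ab_wrist.pkl","rb")); p=st["tool_pos"];Rt=R.from_quat(st["eef_rot"]).as_matrix()
print(st["contact_force"],st["opening"]);print(proj(d,p+Rt@[0,0,.088],st),proj(d,[.5050,-.4014,.1],st))
crop(d["frame"],215,130,415,280,4,"pics/abw.png")
E
```

```text
[ 0.5057 -0.4018  0.2064] [[-0.09, 0.996, 0.0], [0.996, 0.09, 0.011], [0.011, 0.001, -1.0]] [-0.    -0.014 -0.005 -0.01   0.001 -0.002  0.   ] [ 0.86  0.79 -0.49  1.51  0.41  0.95  0.34] 9.7333
[-0.1104919  -0.4743789   0.15414494] 0.193416832467002
[313.66466167 248.1502635 ] [312.63823644 241.98785074]
```

View pics/abw.png

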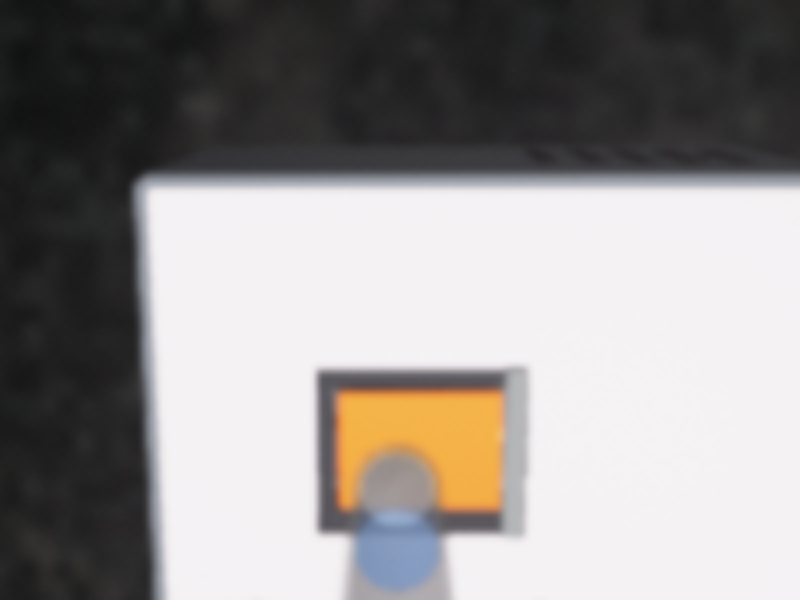

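View pics/ab_scene.png

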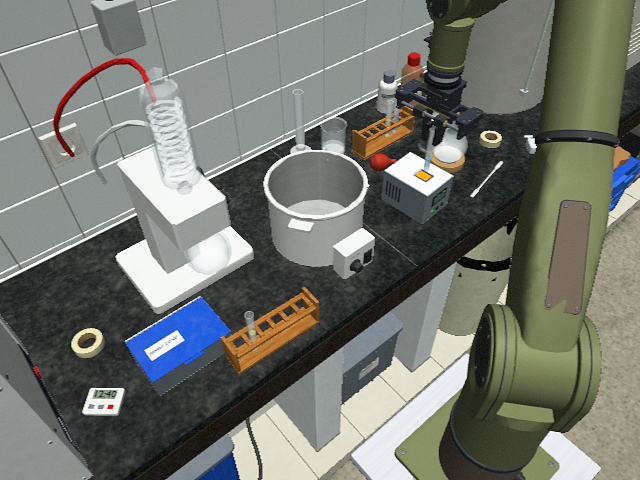

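```bash
python3 - <<'E'
from h import *
import pickle
st,d=pickle.load(open("pics/ab_wrist.pkl","rb")); p=st["tool_pos"];Rt=R.from_quat(st["eef_rot"]).as_matrix()
u=lambda c:((c[0]+.5)/4-.5+215,(c[1]+.5)/4-.5+130)
F=onz(d,u((397,484)),p[2]-.088,st)
C=[onz(d,u(c),.1,st) for c in [(336,390),(504,390),(504,512),(336,512)]]; c=np.mean(C,0)
M=[onz(d,u(c),.1,st) for c in [(318,370),(528,366),(526,537),(318,532)]]
print(F,c,np.mean(M,0)); ex=np.array([.9965,.084,0])
w=c-.005*ex; print("well",w,"foot-well in reader x,y",(F-w)@ex*1e3,(F-w)@np.array([-.084,.9965,0])*1e3)
print(np.round(C,4))
E
```

```text
[ 0.50606325 -0.40270916  0.11840338] [ 0.51045112 -0.40137448  0.1       ] [ 0.51095307 -0.4015128   0.1       ]
well [ 0.50546862 -0.40179448  0.1       ] foot-well in reader x,y 0.515719475704112 -0.9614211660947135
[[ 0.4932 -0.3906  0.1   ]
 [ 0.5253 -0.3877  0.1   ]
 [ 0.5281 -0.4121  0.1   ]
 [ 0.4952 -0.4151  0.1   ]]
```

Emit:
{"method": "move_arm", "body": {
  "turn": [
    [0, 0, 0],
    [0, 0, 0],
    [0, 0, 0],
    [0, 0, 0],
    [0, 0, 0],
    [0, 0, 0],
    [0, 0, 0],
    [0, 0, 0]
  ],
  "dp": [
    [0.035, 0, 0.1],
    [0, 0, 0.2],
    [0, 0, 0.2],
    [-0.002, 0, 0.2],
    [-0.002, 0, 0.2],
    [-0.002, 0, 0.2],
    [-0.002, 0, 0.2],
    [0, 0, 0]
  ],
  "jaw": [1, 1, 1, 1, 1, 1, 1, 1]
}}

```text
clock: 10.45
tool_pos: [0.5036, -0.4004, 0.1715]
eef_rot: [0.675, 0.738, 0.003, -0.006]
contact_force: [-0.7, -0.4, -1.7]
opening: 0.193
```

```bash
python3 shot.py in top scene wrist; python3 - <<'E'
from h import *
im=cv2.imread("pics/in_wrist.png"); crop(im,215,130,415,280,4,"pics/inw.png")
im=cv2.imread("pics/in_scene.png"); crop(im,370,90,490,230,5,"pics/ins.png")
from plant import r
print(r.get_state()["contact_force"])
E
```

```text
[ 0.5037 -0.4005  0.1721] [[-0.089, 0.996, -0.004], [0.996, 0.09, 0.012], [0.012, -0.003, -1.0]] [ 0.002 -0.005 -0.003 -0.003 -0.002  0.003  0.   ] [ 0.85  0.83 -0.47  1.55  0.43  0.88  0.32] 10.55
[-1.64720012  0.319286    0.04887982]
```

View pics/inw.png

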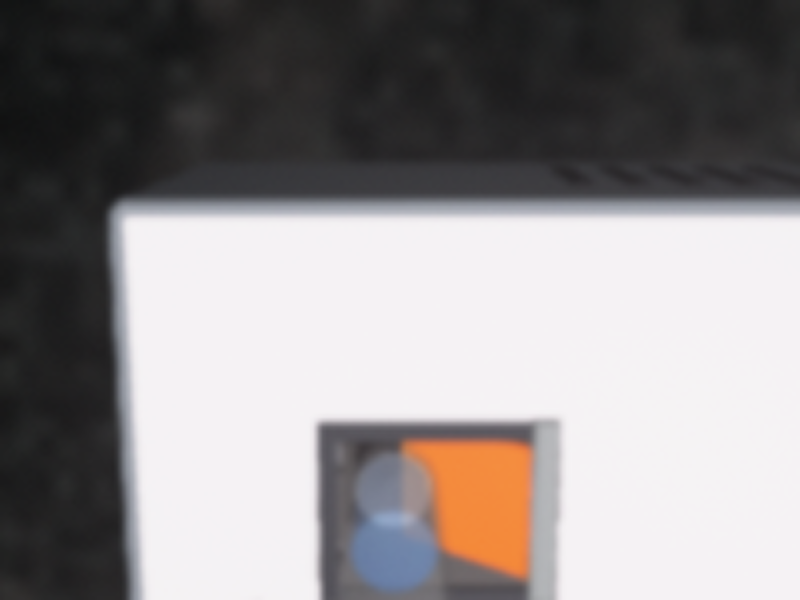

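View pics/ins.png

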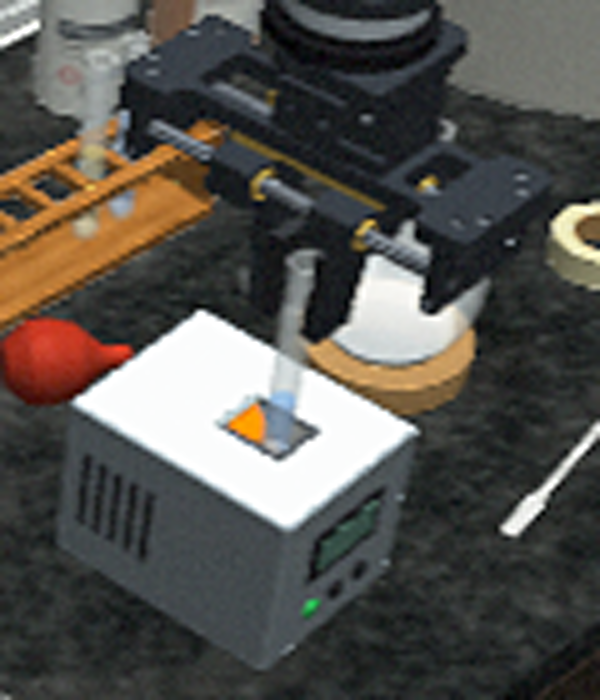

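Emit:
{"method": "move_arm", "body": {
  "turn": [
    [0, 0, 0],
    [0, 0, 0],
    [0, 0, 0],
    [0, 0, 0],
    [0, 0, 0]
  ],
  "dp": [
    [0, 0.06, 0],
    [-0.002, 0, 0.2],
    [-0.002, 0, 0.2],
    [-0.002, 0, 0.2],
    [0, 0, 0]
  ],
  "jaw": [1, 1, 1, 1, 1]
}}

```text
clock: 11.02
tool_pos: [0.5057, -0.4, 0.1565]
eef_rot: [0.675, 0.738, 0.004, -0.005]
contact_force: [-2.6, 0.3, -0.9]
opening: 0.194
```

```bash
python3 shot.py in2 wrist; python3 - <<'E'
from h import *
im=cv2.imread("pics/in2_wrist.png"); crop(im,215,130,415,280,4,"pics/in2w.png")
from plant import r
print(r.get_state()["contact_force"])
E
```

```text
[ 0.5057 -0.4     0.1565] [[-0.09, 0.996, -0.003], [0.996, 0.09, 0.012], [0.013, -0.002, -1.0]] [ 0.004 -0.008  0.001 -0.002 -0.004  0.022  0.006] [ 0.84  0.85 -0.46  1.56  0.44  0.85  0.31] 11.0167
[-1.38179018 -0.69051639 -2.11549049]
```

View pics/in2w.png

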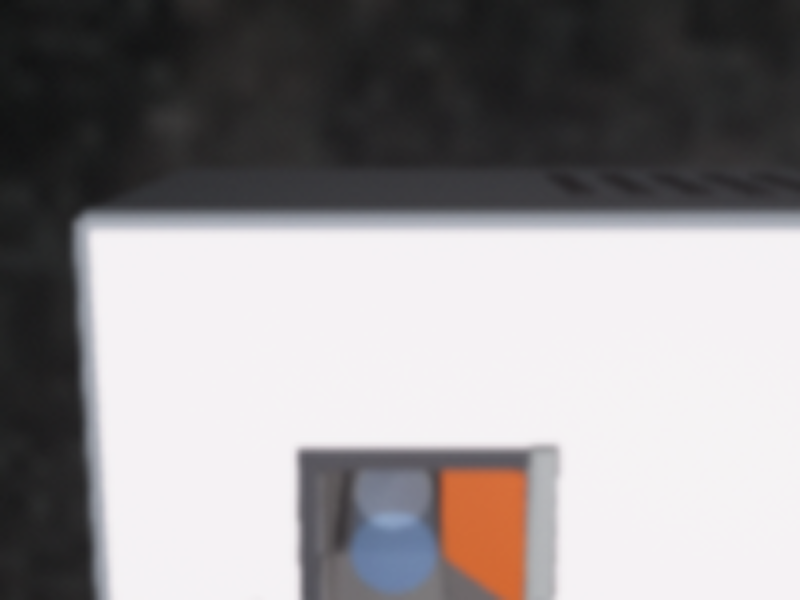

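Emit:
{"method": "move_arm", "body": {
  "turn": [
    [0, 0, 0],
    [0, 0, 0],
    [0, 0, 0],
    [0, 0, 0],
    [0, 0, 0]
  ],
  "dp": [
    [-0.02, 0, 0.15],
    [-0.002, 0, 0.15],
    [-0.002, 0, 0.15],
    [-0.002, 0, 0.15],
    [0, 0, 0]
  ],
  "jaw": [1, 1, 1, 1, 1]
}}

```text
clock: 11.48
tool_pos: [0.506, -0.4006, 0.1419]
eef_rot: [0.675, 0.738, 0.004, -0.005]
contact_force: [-2.0, 0.5, -1.6]
opening: 0.192
```

```bash
cat > f.py <<'E'
from plant import r
s=r.get_state(); print(s["tool_pos"].round(4),s["contact_force"].round(2),s["moment"].round(2),s["qd"].round(3),s["opening"],s["clock"])
E
python3 f.py
```

```text
[ 0.506  -0.4006  0.1419] [-1.96  0.47 -1.59] [-0.2   0.48 -0.01] [ 0.002 -0.006  0.001 -0.003 -0.001  0.016  0.006] 0.19209566480910503 11.4833
```

Emit:
{"method": "move_arm", "body": {
  "turn": [
    [0, 0, 0],
    [0, 0, 0],
    [0, 0, 0],
    [0, 0, 0]
  ],
  "dp": [
    [0, 0, 0.1],
    [0, 0, 0.1],
    [0, 0, 0.06],
    [0, 0, 0]
  ],
  "jaw": [1, 1, 1, 1]
}}

```text
clock: 11.82
tool_pos: [0.5064, -0.4007, 0.1361]
eef_rot: [0.675, 0.738, 0.004, -0.004]
contact_force: [-1.5, -0.3, -0.0]
opening: 0.192
```

Emit:
{"method": "move_arm", "body": {
  "turn": [
    [0, 0, 0],
    [0, 0, 0],
    [0, 0, 0]
  ],
  "dp": [
    [0, 0, 0.05],
    [0, 0, 0.05],
    [0, 0, 0]
  ],
  "jaw": [1, 1, 1]
}}

```text
clock: 12.07
tool_pos: [0.5065, -0.4007, 0.1339]
eef_rot: [0.675, 0.738, 0.004, -0.004]
contact_force: [-1.8, 0.3, 0.3]
opening: 0.189
```

Emit:
{"method": "move_arm", "body": {
  "turn": [
    [0, 0, 0],
    [0, 0, 0],
    [0, 0, 0]
  ],
  "dp": [
    [0, 0, 0.05],
    [0, 0, 0.05],
    [0, 0, 0]
  ],
  "jaw": [1, 1, 1]
}}

```text
clock: 12.32
tool_pos: [0.5065, -0.4007, 0.1313]
eef_rot: [0.675, 0.738, 0.004, -0.004]
contact_force: [-2.0, 0.0, 0.3]
opening: 0.19
```

```bash
python3 f.py; python3 shot.py in3 scene wrist; python3 f.py
```

```text
[ 0.5065 -0.4007  0.1313] [-2.01  0.01  0.3 ] [-0.11  0.35 -0.04] [ 0.001 -0.001  0.001 -0.001 -0.     0.006  0.001] 0.1897873836473082 12.3167
[ 0.5064 -0.4007  0.1313] [[-0.09, 0.996, -0.001], [0.996, 0.09, 0.011], [0.011, -0.0, -1.0]] [-0.    -0.002  0.    -0.001 -0.001  0.002 -0.001] [ 0.84  0.88 -0.44  1.57  0.46  0.8   0.29] 12.3667
[ 0.5064 -0.4008  0.1314] [-1.89 -0.78 -0.43] [-0.16  0.36 -0.01] [ 0.001  0.001  0.001 -0.    -0.002  0.     0.001] 0.19129525785607296 12.4167
```

View pics/in3_wrist.png

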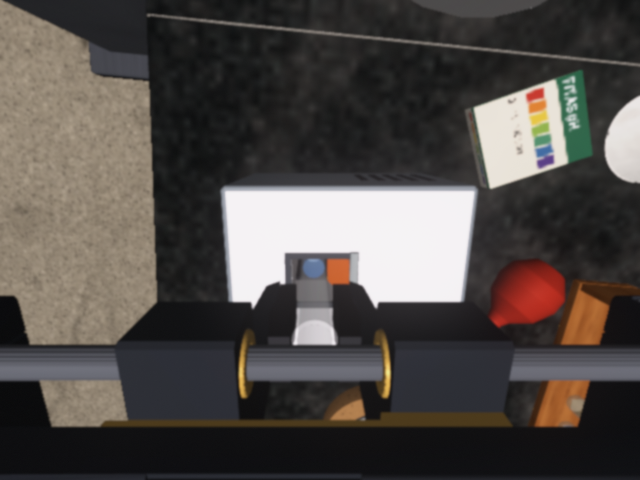

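Emit:
{"method": "move_arm", "body": {
  "turn": [
    [0, 0, 0],
    [0, 0, 0],
    [0, 0, 0]
  ],
  "dp": [
    [0, 0, 0.07],
    [0, 0, 0.07],
    [0, 0, 0]
  ],
  "jaw": [1, 1, 1]
}}

```text
clock: 12.67
tool_pos: [0.5064, -0.4006, 0.1276]
eef_rot: [0.675, 0.738, 0.004, -0.004]
contact_force: [-1.5, -0.2, -0.2]
opening: 0.194
```

Emit:
{"method": "move_arm", "body": {
  "turn": [
    [0, 0, 0],
    [0, 0, 0],
    [0, 0, 0]
  ],
  "dp": [
    [0, 0, 0.05],
    [0, 0, 0.05],
    [0, 0, 0]
  ],
  "jaw": [1, 1, 1]
}}

```text
clock: 12.92
tool_pos: [0.5064, -0.4006, 0.1252]
eef_rot: [0.675, 0.738, 0.004, -0.004]
contact_force: [-1.6, -0.6, 0.5]
opening: 0.185
```

Emit:
{"method": "move_arm", "body": {
  "turn": [
    [0, 0, 0],
    [0, 0, 0],
    [0, 0, 0]
  ],
  "dp": [
    [0, 0, 0.05],
    [0, 0, 0.05],
    [0, 0, 0]
  ],
  "jaw": [1, 1, 1]
}}

```text
clock: 13.17
tool_pos: [0.5064, -0.4006, 0.1227]
eef_rot: [0.675, 0.738, 0.004, -0.004]
contact_force: [-0.9, 0.3, 0.6]
opening: 0.189
```

Emit:
{"method": "move_arm", "body": {
  "turn": [
    [0, 0, 0],
    [0, 0, 0],
    [0, 0, 0]
  ],
  "dp": [
    [0, 0, 0.05],
    [0, 0, 0.05],
    [0, 0, 0]
  ],
  "jaw": [1, 1, 1]
}}

```text
clock: 13.42
tool_pos: [0.5064, -0.4005, 0.1202]
eef_rot: [0.675, 0.738, 0.004, -0.004]
contact_force: [-1.9, -0.8, -0.6]
opening: 0.189
```

Emit:
{"method": "move_arm", "body": {
  "turn": [
    [0, 0, 0],
    [0, 0, 0],
    [0, 0, 0]
  ],
  "dp": [
    [0, 0, 0.05],
    [0, 0, 0.05],
    [0, 0, 0]
  ],
  "jaw": [1, 1, 1]
}}

```text
clock: 13.67
tool_pos: [0.5064, -0.4005, 0.1177]
eef_rot: [0.675, 0.738, 0.004, -0.004]
contact_force: [-1.9, 0.3, -0.3]
opening: 0.189
```

Emit:
{"method": "move_arm", "body": {
  "turn": [
    [0, 0, 0],
    [0, 0, 0],
    [0, 0, 0]
  ],
  "dp": [
    [0, 0, 0.05],
    [0, 0, 0.05],
    [0, 0, 0]
  ],
  "jaw": [1, 1, 1]
}}

```text
clock: 13.92
tool_pos: [0.5066, -0.4006, 0.1155]
eef_rot: [0.675, 0.738, 0.004, -0.004]
contact_force: [-1.9, 0.5, 1.3]
opening: 0.191
```

Emit:
{"method": "move_arm", "body": {
  "turn": [
    [0, 0, 0],
    [0, 0, 0],
    [0, 0, 0]
  ],
  "dp": [
    [0, 0, 0.05],
    [0, 0, 0],
    [0, 0, 0]
  ],
  "jaw": [1, 1, 1]
}}

```text
clock: 14.17
tool_pos: [0.5067, -0.4006, 0.1146]
eef_rot: [0.675, 0.738, 0.004, -0.004]
contact_force: [-1.9, 0.3, 4.4]
opening: 0.19
```

```bash
python3 f.py
```

```text
[ 0.5067 -0.4006  0.1146] [-1.92  0.31  4.4 ] [0.03 0.36 0.04] [ 0.001  0.     0.003  0.002 -0.001  0.001  0.001] 0.18980599748758406 14.1667
```

Emit:
{"method": "move_arm", "body": {
  "turn": [
    [0, 0, 0],
    [0, 0, 0],
    [0, 0, 0]
  ],
  "dp": [
    [0, 0, 0.05],
    [0, 0, 0.04],
    [0, 0, 0]
  ],
  "jaw": [1, 1, 1]
}}

```text
clock: 14.42
tool_pos: [0.5069, -0.4008, 0.1127]
eef_rot: [0.675, 0.738, 0.004, -0.004]
contact_force: [-2.2, -0.7, 8.3]
opening: 0.188
```

Emit:
{"method": "move_arm", "body": {
  "turn": [
    [0, 0, 0],
    [0, 0, 0],
    [0, 0, 0],
    [0, 0, 0]
  ],
  "dp": [
    [0, 0, 0.035],
    [0, 0, 0],
    [0, 0, 0],
    [0, 0, 0]
  ],
  "jaw": [1, 1, 1, 1]
}}

```text
clock: 14.75
tool_pos: [0.507, -0.4009, 0.1122]
eef_rot: [0.675, 0.738, 0.004, -0.003]
contact_force: [-2.0, 0.6, 9.1]
opening: 0.191
```

Emit:
{"method": "move_arm", "body": {
  "turn": [
    [0, 0, 0],
    [0, 0, 0],
    [0, 0, 0],
    [0, 0, 0]
  ],
  "dp": [
    [0, 0, 0],
    [0, 0, 0],
    [0, 0, 0],
    [0, 0, 0]
  ],
  "jaw": [1, 1, 1, 1]
}}

```text
clock: 15.08
tool_pos: [0.507, -0.4009, 0.1122]
eef_rot: [0.675, 0.738, 0.004, -0.003]
contact_force: [-2.3, 0.1, 9.3]
opening: 0.192
```

Emit:
{"method": "move_arm", "body": {
  "turn": [
    [0, 0, 0],
    [0, 0, 0],
    [0, 0, 0],
    [0, 0, 0],
    [0, 0, 0],
    [0, 0, 0],
    [0, 0, 0],
    [0, 0, 0]
  ],
  "dp": [
    [0, 0, 0.03],
    [0, 0, 0],
    [0, 0, 0],
    [0, 0, 0],
    [0, 0, 0],
    [0, 0, 0],
    [0, 0, 0],
    [0, 0, 0]
  ],
  "jaw": [1, 1, 1, 1, 1, 1, 1, 1]
}}

```text
clock: 15.75
tool_pos: [0.5073, -0.401, 0.1121]
eef_rot: [0.675, 0.738, 0.004, -0.003]
contact_force: [-3.2, 0.7, 11.2]
opening: 0.189
```

```bash
python3 shot.py pr scene wrist; python3 f.py;  python3 - <<'E'
from h import *
im=cv2.imread("pics/pr_scene.png"); crop(im,370,90,490,230,5,"pics/prs.png")
im=cv2.imread("pics/pr_wrist.png"); crop(im,215,200,415,350,4,"pics/prw.png")
E
```

```text
[ 0.5073 -0.401   0.1121] [[-0.09, 0.996, 0.001], [0.996, 0.09, 0.01], [0.01, 0.002, -1.0]] [ 0.002 -0.001  0.     0.    -0.     0.001 -0.001] [ 0.83  0.9  -0.43  1.58  0.48  0.77  0.28] 15.8
[ 0.5073 -0.401   0.1121] [-2.98  0.87 11.8 ] [0.05 0.81 0.03] [-0.     0.001 -0.001 -0.001 -0.001  0.001  0.001] 0.18782673783703138 15.85
```

View pics/prs.png

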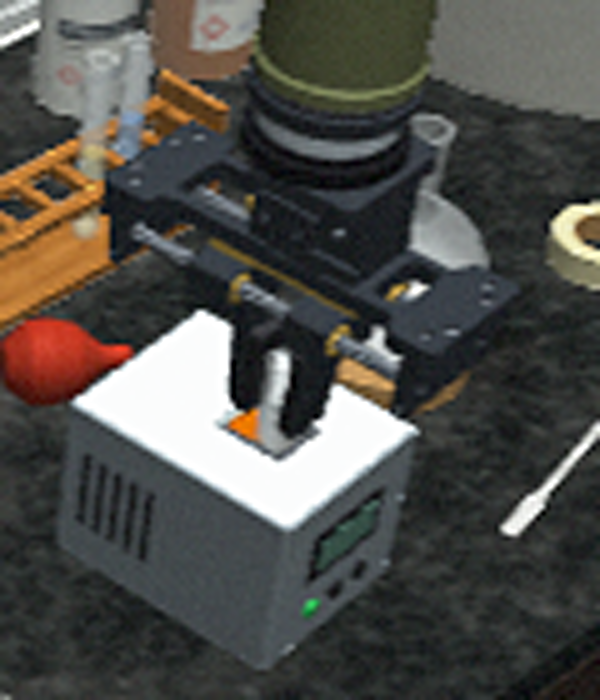

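View pics/prw.png

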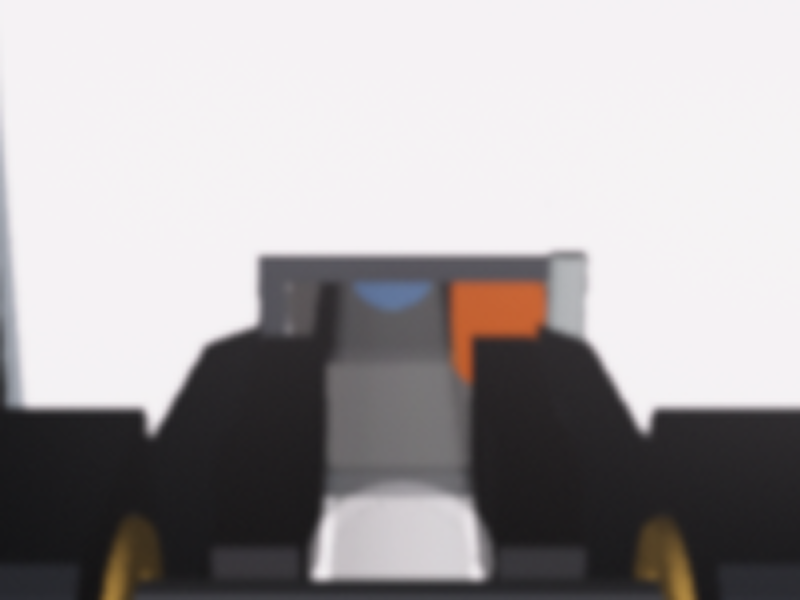

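Emit:
{"method": "move_arm", "body": {
  "turn": [
    [0, 0, 0],
    [0, 0, 0],
    [0, 0, 0],
    [0, 0, 0],
    [0, 0, 0],
    [0, 0, 0],
    [0, 0, 0],
    [0, 0, 0]
  ],
  "dp": [
    [0, 0, 0],
    [0, 0, 0],
    [0, 0, 0],
    [0, 0, 0],
    [0, 0, 0],
    [0, 0, 0],
    [0, 0, 0],
    [0, 0, 0]
  ],
  "jaw": [-0.3, -0.3, -0.3, -0.3, -0.3, -0.3, -0.3, -0.3]
}}

```text
clock: 16.52
tool_pos: [0.5066, -0.4004, 0.1103]
eef_rot: [0.675, 0.738, 0.004, -0.004]
contact_force: [-0.0, 0.3, 0.4]
opening: 0.649
```

```bash
python3 f.py; python3 shot.py rl wrist
```

```text
[ 0.5066 -0.4004  0.1103] [-0.04  0.35  0.44] [-0.07 -0.09 -0.04] [-0.001 -0.001 -0.    -0.    -0.001  0.     0.   ] 0.649117894943254 16.5167
[ 0.5066 -0.4004  0.1103] [[-0.09, 0.996, -0.001], [0.996, 0.09, 0.011], [0.011, 0.0, -1.0]] [-0.001 -0.001 -0.    -0.    -0.001  0.     0.   ] [ 0.83  0.91 -0.43  1.58  0.48  0.77  0.28] 16.5167
```

View pics/rl_wrist.png

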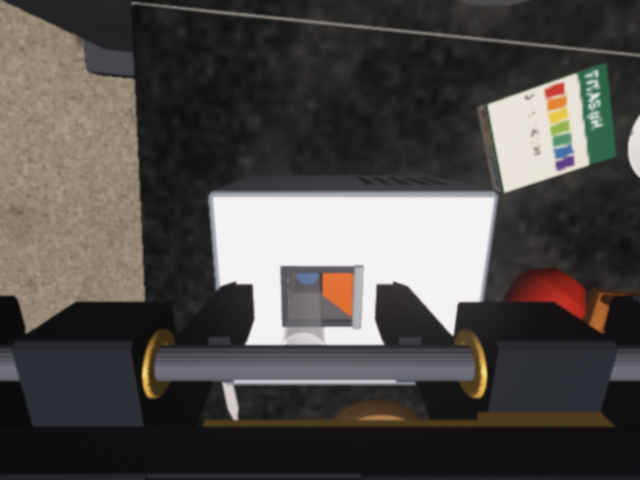

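Released, with the fingers clear of the tube on both sides. Rise straight up.

Emit:
{"method": "move_arm", "body": {
  "turn": [
    [0, 0, 0],
    [0, 0, 0],
    [0, 0, 0],
    [0, 0, 0],
    [0, 0, 0],
    [0, 0, 0],
    [0, 0, 0],
    [0, 0, 0],
    [0, 0, 0],
    [0, 0, 0]
  ],
  "dp": [
    [0, 0, -0.3],
    [0, 0, -0.7],
    [0, 0, -0.8],
    [0, 0, -0.8],
    [0, 0, -0.8],
    [0, 0, -0.8],
    [-0.8, 0, -0.4],
    [-0.8, 0, 0],
    [-0.4, 0, 0],
    [0, 0, 0]
  ],
  "jaw": [-0.5, -0.5, -0.5, -0.5, -0.5, -0.5, -0.5, -0.5, -0.5, -0.5]
}}

```text
clock: 17.4
tool_pos: [0.5103, -0.4549, 0.2253]
eef_rot: [0.676, 0.737, 0.003, -0.003]
contact_force: [0.0, -0.3, -0.2]
opening: 0.748
```

```bash
python3 shot.py fin top scene wrist; python3 - <<'E'
from h import *
im=cv2.imread("pics/fin_scene.png"); crop(im,370,130,470,230,6,"pics/fins.png")
E
```

```text
[ 0.5111 -0.451   0.2249] [[-0.09, 0.996, -0.001], [0.996, 0.09, 0.012], [0.012, 0.0, -1.0]] [-0.015 -0.004 -0.015  0.022 -0.005 -0.003 -0.001] [ 0.9   0.82 -0.49  1.37  0.4   1.06  0.43] 17.5
```

View pics/fins.png

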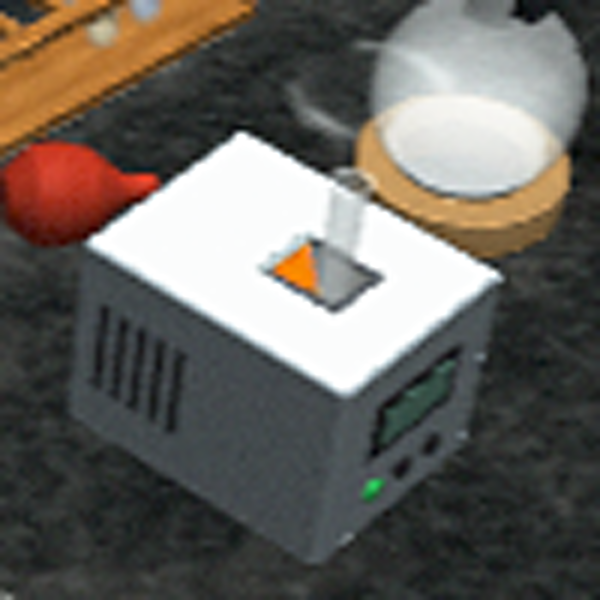

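View pics/fin_wrist.png

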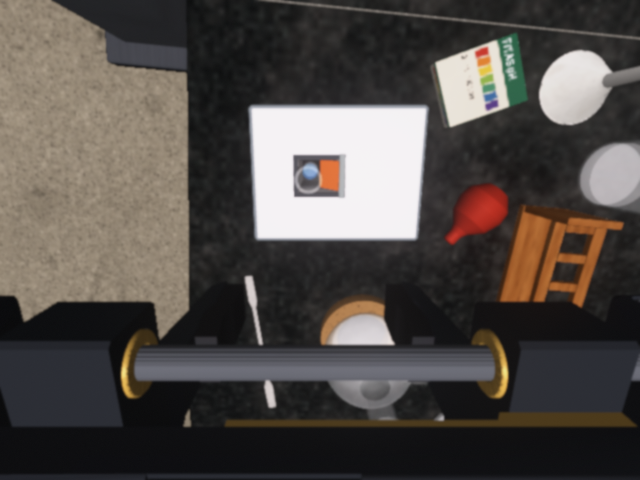

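View pics/fin_top.png

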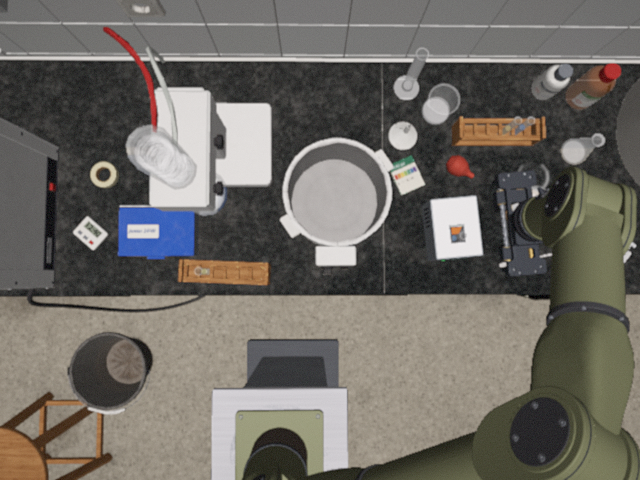

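```bash
python3 - <<'E'
from h import *
import pickle
st,d=pickle.load(open("pics/fin_wrist.pkl","rb")); s,ds=pickle.load(open("pics/fin_scene.pkl","rb"))
print(tri(ray(d,(308,180),st),ray(ds,(428.5,160.4))), onz(d,(308,180),.145,st))
crop(d["frame"],280,140,360,210,8,"pics/finw.png")
E
```

```text
(array([ 0.50219419, -0.40111731,  0.15030682]), np.float64(0.0016705539494875736)) [ 0.50279763 -0.40106741  0.145     ]
```

View pics/finw.png

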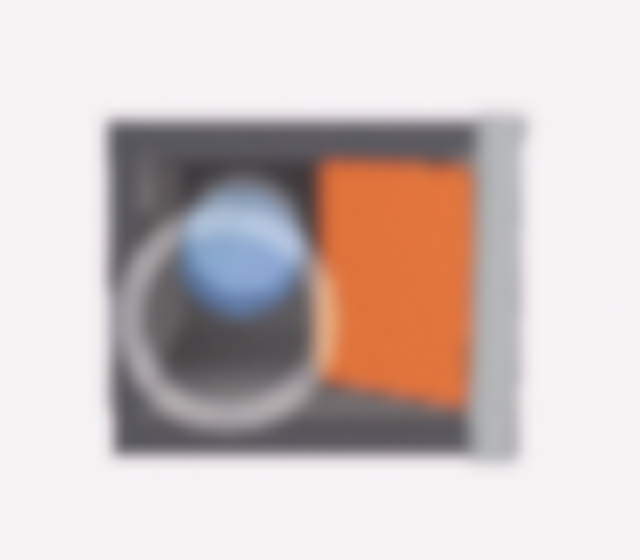

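```bash
python3 -c "
from plant import r
print(r.get_state()['clock'],r.get_state()['contact_force']); print(r.finish_job())"
```

```text
17.55 [0.20863002 0.1596057  0.08091378]
the job is handed in; nothing more can be done
None
```

I took the blue tube out of the rack, carried it upright over the water bath, pushed the orange flap open with its foot and lowered it into the well. The job went in at 17.55 s on the robot's clock.

- **Seat:** I felt it about 71 mm below the top, within the 54–76 mm you gave.
- **Pressing:** I pressed with about 9 N for 0.3 s and then about 11 N for 0.7 s. The highest reading was 11.8 N, reached as the cushion bottomed out. The wrist force reading wanders by about 1 N, so these figures are only that good.
- **After release:** The last pictures show the tube standing in the well with the flap resting against it. Its rim is about 50 mm above the reader's top, which matches the felt depth to within 2 mm.
- **Lean:** The rim sits about 2–3 mm to the reader's display side, which the play in the bore and the flap's push would account for.
- **Other checks:** The yellow tube is still in its rack, and the gripper was clear of everything with no contact force when I handed in.

One small disagreement came up: the cameras placed the tube's foot 2–3 mm to one side of the gripper's axis. I corrected for it before entering the well, and the tube went in without catching.

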